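Swing the parts dish round to the tin, bearing ball riding level

TASK

Pick up the steel parts dish by its wooden bar, lift it clear of the board and, keeping it level so that the loose bearing ball stays in the middle and never rolls out to the steep rim, turn it a quarter turn from how it stood so that the tip of its pouring lip is over the mouth of the open tin, a little above it and not touching. Finish holding the dish there, level and still, ready to pour but not pouring. Do not shift the tins, the carton or the screwdriver.

Things in the scene. Friction and masses are not known exactly. Their poses are not given: they have to be found in the camera images.
- dish_handle (a point): Centre of the wooden bar of the dish's bail handle, the place to grip (from above, fingers closing along the dish's x). The bar runs along the dish's y: 16 mm wide, 22 mm high, 158 mm long; its centre is 115 mm above the dish's underside. Steel straps 16 mm wide carry it at y = +-77 mm. Axes are the dish's: z up, x towards the pouring lip
- dish: The dish: round steel pan 154 mm across, 35 mm high, flat foot 96 mm across, about 0.3 kg; origin at the centre of its underside, same axes. It stands centred and square on the board (within 5 mm and 2 degrees), its lip towards the board's +x. About 70 mm is free between ball and bar
- dish_lip (a point): Tip of the dish's pouring lip: a flat steel tongue 40 mm wide with low side cheeks, its tip 105 mm from the dish's centre along the dish's x and 35 mm above its underside
- dish_hollow (a point): Point in the dish where the ball's centre lies when it rests in the middle: on the dish's axis, 19 mm above its underside. The hollow is a shallow cone (8 degrees) out to radius 48 mm, then a steep (40 degrees) rim begins; the ball touches the rim when its centre is about 44 mm from the middle
- ball_center (a point): Centre of the loose steel bearing ball, 25 mm diameter, 64 g, rolling free in the dish
- board: Fixed rectangular pine board 200 (x) by 160 (y) by 18 mm thick on which the dish stands; origin at the centre of its underside, on the bench; z up
- tin_rim (a point): Centre of the mouth of the open, empty tin: bare metal cylinder, 84 mm outside diameter, 3 mm wall, 90 mm tall, standing loose on the bench to one side (+y or -y) of the board, 190 to 240 mm from the board's centre. Site lies at rim height, z up
- tin: The same open tin, origin at the centre of its underside
- closed_tin: Tin of the same size (84 mm diameter, 90 mm tall) but closed with a lid 88 mm across, on the other side of the board; bystander. Origin at the centre of its underside
- carton: Bystander: closed cardboard carton 80 x 130 x 70 mm beyond the board. Origin at the centre of its underside
- screwdriver: Bystander: screwdriver lying on the bench beyond the board. Origin on its underside
There are look-alikes about, which are no part of the job. Leave any red look-alike of the tin alone. What is shaped like the dish but purple is not meant.

How it is judged (in metres and radians):
On the way:
1. the dish is lifted clear of the board in the gripper (z of dish in the frame of board above 0.033 m and contact force between dish and board below 0.05 N and contact force between the fingers and dish above 1 N), for 0.2 s.
At the end, for the whole second after the job is handed in: Dish held by the gripper alone, a quarter turn from how it stood (within 15 deg), level within 5.7 deg, under 30 mm/s, touching neither board nor tins; lip tip within 36 mm of the open tin's axis and 5 to 100 mm above its rim; tin upright; ball within 20 mm of the dish's middle (contact force between the fingers and dish above 1 N and angle between the x axis of dish and the y axis of board, either way round below 0.26 rad and angle between each of dish, tin's own z axis and vertical below 0.1 rad and horizontal distance between dish_lip and tin_rim below 0.036 m and z of dish_lip in the frame of tin_rim between 0.005 and 0.1 m and distance between ball_center and dish_hollow below 0.02 m and linear speed of dish below 0.03 m/s and contact force between dish and board below 0.05 N and contact force between dish and tin below 0.05 N and contact force between dish and closed_tin below 0.05 N); the arm keeps its last pose, push and grip.
It fails at once if the ball rolls out to the rim of the dish (centre over 42 mm from the middle) (distance between ball_center and dish_hollow above 0.042 m).
It fails at once if the dish is tipped by more than 14 degrees (angle between dish's own z axis and vertical above 0.25 rad).
It fails at once if a tin, the carton or the screwdriver is shifted by more than 15 mm (distance of any of tin, closed_tin, carton, screwdriver from where it was at the start of the episode above 0.015 m).
It also fails if it takes over 48 s, if anything falls off the work surface, if the arm or the gripper's body presses on something with over 40 N, if the wrist force passes 120 N, or if a joint passes its speed limit or range.

ROBOT

A 6-joint arm with a two-finger parallel gripper is mounted at the origin on the work surface. World frame = base frame: x ahead of the robot, y to its left, z up, the work surface at z = 0. Lengths are in mm, angles in rad, forces in N, time in s.
With the tool pointing down it reaches from about 275 to 750 mm from the base axis. Payload 10.2 kg.
Tool frame: the origin (TCP) lies midway between the tips of the shut fingers; the grasp point (between the pads) lies 19 mm behind it (ctrl.grip_depth is the distance from the TCP to the grasp point, in mm); y points along the fingers, x is the direction in which the jaws open and shut, and the axes are right-handed (so a half turn about y gives the same grasp; the last joint's range is limited). The gripper opens to 85 mm and grips with 20 to 120 N. Pads are 22 mm wide; open, the fingers measure 114 mm over their backs; the gripper's body (76 mm by 85 mm) begins 54 mm behind the grasp point. The pads swing forward as they close: fully open they stand 13 mm farther back than shut.
Start: joints at [-1.354, 0.313, 1.498, -0, 1.331, -0.223], TCP at [223.512, -475.051, 231.294] pointing down, gripper open.
Joint ranges: [-2.94, 2.94], [-0.97, 2.17], [0.19, 2.56], [-1.23, 4.37], [0.02, 3.11], [-2.88, 2.88]. Speed limits (rad/s): [2.39, 2.39, 3.01, 3.14, 3.14, 3.14].

INTERFACE

Orientations are given as a unit quaternion [w, x, y, z].
In Python, from rig import ctrl gives the robot as it stands. The module is installed in compiled form; this text tells all that it offers.
- The arm moves only by the tool drive_tool, never from a script. Its arguments are lists of equal length, an entry for each row: "gripper": the closure, from 0 (fully open) to 1 (shut); "offset": the shift along the tool's x, y, z in m, a list of three; "turn": the turn about the tool's y in degrees. In form: {"gripper": [gripper, ...], "offset": [[tx, ty, tz], ...], "turn": [turn, ...]}. A call has 1 to 20 rows; each row shifts and turns the commanded pose from where the row before left it, along the tool's axes as they then stand; what a row does not reach is not made up. A row lasts 1/12 s, in which the tool goes at most 41.7 mm and 7.16 degrees, less where a joint would pass 70% of its speed; a pose out of reach is approached as far as the arm can. A call is refused whole if a number of a shift passes 0.0417 or a number of a turn 7.16, either way. A call with a gripper value outside its range is refused whole. The fingers move at their own pace and stop on an object; "force" is the grip in N (left out, the last holds). Time passes only in rows, so rows that do not move let the fingers close. It gives the time, the measured TCP pose, the force and the opening at its end, in the units of the state.
- ctrl.sense(): the state, without advancing time (a new reading comes with each control period).
- ctrl.capture(name): name is "scene" or "side" or "wrist"; returns (picture, depth): 420x560x3 uint8, red, green, blue; 420x560 float32, mm along the optical axis (not along the pixel's ray), 0 where there is no reading.
- ctrl.camera_params(name): a dict with "fovy" (degrees; the focal length in pixels is half the picture's height over the tangent of half this angle, whatever the lens; pixels are square), "cx", "cy" (the principal point, pixels), "view" (4x4, takes a point from world to camera coordinates); the wrist camera has in their place "tool_from_camera" (4x4, takes a point from camera to tool coordinates, whose origin is the TCP and whose axes are the tool frame's). Camera axes: x right, y down, z forward; pixel columns grow to the right and rows downward; lengths in mm; the calibration is good to about 2 mm. A picture is of the moment at which its call begins: read the wrist's pose just before it. camera_params takes no time and is no camera call.
- ctrl.finish_job(): hands the job in, once; it reports no verdict.
Trained networks look in the newest picture that a camera, given by its name, has taken for a name from the list of things; names that differ only in an ending like _2 or _b are one class to them, and where a whole thing is asked for, a point or a joint stands for the part that bears it (a point fixed in the world has none). Each returns a list of dicts, best first, with "score" (0 to 1); they miss things now and then, are a little off and sometimes report something else, mostly with a low value. They report only what shows in the picture. A call takes as long as a camera call. They do not tell look-alikes from the thing itself.
- ctrl.boxes_of(camera, query): "centre" ([x, y, z] in mm, in the coordinates of the camera as it stood for that picture, good to about 4 mm: the middle of the surface that is visible of it).
- ctrl.regions_of(camera, query): "mask" (420x560 bool, what is visible of it).
- ctrl.pinpoint(camera, query): "centre" ([x, y, z] in mm, in the coordinates of the camera as it stood for that picture, good to about 4 mm: a listed point, or the origin of a listed thing).
The state is a dict: "time_s": time; "joints": joint angles; "dq": joint speeds; "tau": joint torques, N m; "eef_pos": TCP position; "ee_rot": TCP orientation; "force": force on the tool from outside, world axes, zero at the start; "wrist_torque": the same for the moment, N m; "grip_width": opening from 0.0 (shut) to 1.0 (fully open).
Only numpy, scipy, OpenCV 4.12 (cv2) and the standard library are available. Lean on these libraries where they do the work, as an engineer would, in place of code of your own. Each camera call takes 0.05 s, during which the arm holds its last target.

## Working session

There is one attempt and no reset: what is moved stays moved. The work goes in short steps, Python scripts to look and compute and a tool call to move; the robot and the scene stay as the last step left them, time stands still between calls to the robot, and variables do not carry over. Pictures are saved under pics/ and viewed, and the job is handed in when it is done.

Besides the shell and the picture viewer there is one more tool, called after "Request:" by a JSON object that holds its "op" and its "data". drive_tool: Moves the arm, as the interface text tells. Its arguments: {"type":"object","properties":{"gripper":{"type":"array","items":{"type":"number"}},"offset":{"type":"array","items":{"type":"array","items":{"type":"number"}}},"turn":{"type":"array","items":{"type":"number"}},"force":{"type":"number"}},"required":["gripper","offset","turn"]}

```bash
mkdir -p pics; ls
cat > h.py <<'E'
from rig import ctrl
import numpy as np, cv2
def w(cam,p):
    V=np.array(ctrl.camera_params(cam)["view"]); return (np.linalg.inv(V)@np.append(p,1))[:3]
E
python3 - <<'E'
from h import *
s=ctrl.sense();print(s)
for c in ["scene","side"]:
    im,d=ctrl.capture(c); cv2.imwrite(f"pics/{c}0.png",im[:,:,::-1])
    for q in ["dish_handle","dish","dish_lip","dish_hollow","ball_center","board","tin_rim","closed_tin","carton","screwdriver"]:
        for r in ctrl.pinpoint(c,q)[:3]: print(c,q,round(r["score"],2),w(c,r["centre"]).round(0))
print(ctrl.camera_params("wrist"))
E
```

```text
pics
{'time_s': 0.0, 'joints': array([-1.35440617e+00,  3.13463436e-01,  1.49842798e+00,  2.34859682e-05,
        1.33099572e+00, -2.23406681e-01]), 'dq': array([-0.00153738, -0.00100129,  0.00112001, -0.00243704,  0.00042942,
        0.00093265]), 'tau': array([ 1.76372255e-04, -4.12270010e+01, -2.59740007e+01, -1.68023435e-04,
        4.16574301e-03,  8.22749058e-06]), 'eef_pos': array([ 223.45771686, -474.79299228,  230.73162435]), 'ee_rot': array([ 0.5973543 , -0.59669343,  0.37921291, -0.37857939]), 'force': array([-0.1571604 ,  0.04901641, -0.17016581]), 'wrist_torque': array([ 0.0026901 , -0.0308844 , -0.00309515]), 'grip_width': 1.0018378388072193}
scene dish_handle 0.86 [507. -36. 127.]
scene dish_handle 0.6 [303. 248. 114.]
scene dish_handle 0.39 [604. -64.  56.]
scene dish 0.74 [305. 246.  -0.]
scene dish 0.6 [507. -41.  17.]
scene dish_lip 0.84 [241. 335.  36.]
scene dish_lip 0.62 [602. -65.  56.]
scene dish_hollow 0.88 [303. 252.  12.]
scene dish_hollow 0.81 [502. -39.  36.]
scene ball_center 0.51 [500. -37.  36.]
scene board 0.92 [505. -36.  -2.]
scene tin_rim 0.98 [ 43
[... 345 characters left out ...]
side dish_hollow 0.72 [501. -32.  37.]
side dish_hollow 0.6 [302. 246.  16.]
side ball_center 0.63 [496. -37.  36.]
side board 0.56 [503. -29.   5.]
side tin_rim 0.67 [ 308. -273.   88.]
side closed_tin 0.68 [555. 170.   5.]
side carton 0.8 [ 783. -161.    2.]
{'fovy': 71.41603813806414, 'cx': 276.7686714832926, 'cy': 208.0820191570725, 'tool_from_camera': array([[ 9.99998193e-01, -1.80819468e-03,  5.86183491e-04,
        -1.14291091e-01],
       [-1.11653066e-03, -3.09185451e-01,  9.51001109e-01,
        -1.41979215e+02],
       [-1.53835574e-03, -9.51000046e-01, -3.09186912e-01,
         7.93031777e+01],
       [ 0.00000000e+00,  0.00000000e+00,  0.00000000e+00,
         1.00000000e+00]])}
```

View pics/scene0.png

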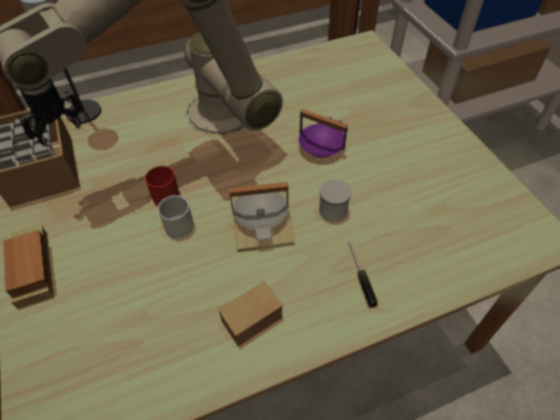

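View pics/side0.png

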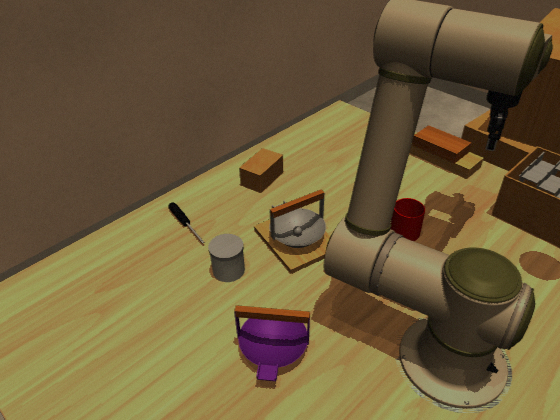

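Scene image: the dish with its bar is at about (260,205), lip toward (263,233) on the board. The open grey tin is at (176,217), the red look-alike at (161,185), the closed tin at (335,200) and the purple look-alike at (322,138). Next I'll refine the poses from depth.

```bash
cat >> h.py <<'E'
from scipy.spatial.transform import Rotation as R
def cloud(cam,d):
    p=ctrl.camera_params(cam);h,wd=d.shape;f=h/2/np.tan(np.radians(p["fovy"])/2)
    v,u=np.mgrid[:h,:wd];P=np.stack([(u-p["cx"])/f*d,(v-p["cy"])/f*d,d,np.ones_like(d)],-1)
    P=P@np.linalg.inv(np.array(p["view"])).T;P=P[...,:3];P[d<=0]=np.nan;return P
def Rt(s):
    q=s["ee_rot"];return R.from_quat([q[1],q[2],q[3],q[0]]).as_matrix()
E
python3 - <<'E'
from h import *
s=ctrl.sense();print(Rt(s).round(3))
for c in ["scene","side"]:
    im,d=ctrl.capture(c);P=cloud(c,d)
    near=np.hypot(P[...,0]-505,P[...,1]+36)
    Q=P[(near<120)&(P[...,2]>124)&(P[...,2]<165)]
    if len(Q):
        Q=Q[:,:3];m=np.median(Q,0);_,_,vt=np.linalg.svd(Q[:,:2]-Q[:,:2].mean(0),full_matrices=False)
        a=(Q[:,:2]-Q[:,:2].mean(0))@vt[0]
        print(c,"bar",len(Q),Q.mean(0).round(1),np.percentile(Q[:,2],[2,50,98]).round(0),"dir",np.degrees(np.arctan2(*vt[0][::-1])).round(1),a.min().round(),a.max().round(), (Q[:,:2].mean(0)+vt[0]*(a.min()+a.max())/2).round(1))
    # board corners
    B=(near<150)&(P[...,2]>12)&(P[...,2]<23)
    pts=P[B][:,:2].astype(np.float32);print(c,"board",cv2.minAreaRect(pts))
    for nm,x,y in [("tin",439,-264),("closed",555,168)]:
        T=P[(np.hypot(P[...,0]-x,P[...,1]-y)<60)&(P[...,2]>82)&(P[...,2]<100)]
        if len(T)>5: print(c,nm,len(T),cv2.minEnclosingCircle(T[:,:2].astype(np.float32)),np.percentile(T[:,2],[50,95]).round())
E
```

```text
[[ 0.426  0.     0.905]
 [-0.905 -0.     0.426]
 [ 0.    -1.     0.   ]]
scene bar 514 [507.5 -40.2 137.9] [125. 140. 146.] dir -104.4 -80.0 78.0 [507.8 -39.1]
scene board ((516.7276611328125, -39.234527587890625), (159.99656677246094, 187.43031311035156), 76.19903564453125)
scene tin 161 ((440.30218505859375, -265.1446838378906), 43.802894592285156) [87. 91.]
scene closed 632 ((555.54931640625, 167.08560180664062), 46.6612663269043) [88. 91.]
side bar 525 [499.  -29.2 138.5] [126. 141. 147.] dir 75.4 -83.0 75.0 [498.  -32.9]
side board ((503.58367919921875, -31.164443969726562), (162.80287170410156, 203.45217895507812), 75.31747436523438)
side closed 741 ((553.0687255859375, 171.44778442382812), 46.1274528503418) [90. 93.]
```

Request:
{"op": "drive_tool", "data": {"gripper": [0, 0, 0, 0, 0, 0, 0, 0, 0, 0, 0, 0, 0, 0, 0, 0, 0, 0, 0, 0], "offset": [[-0.0139, 0, 0.022], [-0.0139, 0, 0.022], [-0.0139, 0, 0.022], [-0.0139, 0, 0.022], [-0.0139, 0, 0.022], [-0.0139, 0, 0.022], [-0.0139, 0, 0.022], [-0.0139, 0, 0.022], [-0.0139, 0, 0.022], [-0.0139, 0, 0.022], [-0.0139, 0, 0.022], [-0.0139, 0, 0.022], [-0.0139, 0, 0.022], [-0.0139, 0, 0.022], [-0.0139, 0, 0.022], [-0.0139, 0, 0.022], [-0.0139, 0, 0.022], [-0.0139, 0, 0.022], [-0.0139, 0, 0.022], [-0.0139, 0, 0.022]], "turn": [0, 0, 0, 0, 0, 0, 0, 0, 0, 0, 0, 0, 0, 0, 0, 0, 0, 0, 0, 0]}}

```text
time_s: 2.87
eef_pos: [503.8, -34.9, 231.4]
ee_rot: [0.597, -0.597, 0.379, -0.379]
force: [0.2, -0.8, -0.4]
grip_width: 1.003
```

Request:
{"op": "drive_tool", "data": {"gripper": [0, 0, 0, 0, 0, 0, 0, 0, 0, 0, 0, 0], "offset": [[0, 0, 0], [0, 0, 0], [0, 0, 0], [0, 0, 0], [0, 0, 0], [0, 0, 0], [0, 0, 0], [0, 0, 0], [0, 0, 0], [0, 0, 0], [0, 0, 0], [0, 0, 0]], "turn": [-5, -5, -5, -5, -5, -5, -5, -5, -5, -5, -0.3, 0]}}

```text
time_s: 3.87
eef_pos: [503.3, -36.2, 231.3]
ee_rot: [0.701, -0.701, 0.09, -0.09]
force: [0.3, 0.2, 0.1]
grip_width: 1.002
```

```bash
cat >> h.py <<'E'
def wristcloud(s,d):
    p=ctrl.camera_params("wrist");h,wd=d.shape;f=h/2/np.tan(np.radians(p["fovy"])/2)
    v,u=np.mgrid[:h,:wd];P=np.stack([(u-p["cx"])/f*d,(v-p["cy"])/f*d,d,np.ones_like(d)],-1)
    P=(P@np.array(p["tool_from_camera"]).T)[...,:3];T=P.copy();P=P@Rt(s).T+s["eef_pos"];P[d<=0]=np.nan;return P
def wt(s,p): return Rt(s)@((np.array(ctrl.camera_params("wrist")["tool_from_camera"])@np.append(p,1))[:3])+s["eef_pos"]
E
python3 - <<'E'
from h import *
s=ctrl.sense();print(s["time_s"],s["eef_pos"],Rt(s).round(3),s["joints"])
im,d=ctrl.capture("wrist");cv2.imwrite("pics/w1.png",im[:,:,::-1]);P=wristcloud(s,d)
for q in ["dish_handle","dish_lip","dish_hollow","ball_center","board"]:
    for r in ctrl.pinpoint("wrist",q)[:2]: print(q,round(r["score"],2),wt(s,r["centre"]).round(0))
near=np.hypot(P[...,0]-505,P[...,1]+36)
Q=P[(near<100)&(P[...,2]>124)&(P[...,2]<165)];print(len(Q))
if len(Q): print(cv2.minAreaRect(Q[:,:2].astype(np.float32)),np.percentile(Q[:,2],[2,50,98]))
im,d=ctrl.capture("scene");cv2.imwrite("pics/s1.png",im[:,:,::-1])
E
```

```text
3.8667 [503.27735331 -36.1885535  231.30942282] [[ 0.968  0.     0.253]
 [-0.253  0.     0.968]
 [ 0.    -1.     0.   ]] [-3.04370871e-01  2.67827094e-01  1.55780005e+00  1.43291867e-05
  1.31593001e+00 -4.90645478e-02]
dish_handle 0.89 [500. -35. 132.]
dish_handle 0.7 [602. -62.  54.]
dish_lip 0.64 [603. -66.  54.]
dish_hollow 0.85 [500. -39.  36.]
dish_hollow 0.48 [505. -37.  16.]
ball_center 0.35 [ 786. -168.   -3.]
3432
((501.1510925292969, -37.22685241699219), (157.4287872314453, 15.734817504882812), 75.71528625488281) [141.716731   143.44153899 144.81500785]
```

Request:
{"op": "drive_tool", "data": {"gripper": [0, 0, 0, 0, 0, 0, 0, 0, 0, 0, 0, 0, 0, 0, 0, 0, 0], "offset": [[-0.0018, 0, -0.0015], [0, 0.008, 0], [0, 0.008, 0], [0, 0.008, 0], [0, 0.008, 0], [0, 0.008, 0], [0, 0.008, 0], [0, 0.008, 0], [0, 0.008, 0], [0, 0.008, 0], [0, 0.008, 0], [0, 0.008, 0], [0, 0.008, 0], [0, 0.008, 0], [0, 0.008, 0], [0, 0.005, 0], [0, 0, 0]], "turn": [-0.3, 0, 0, 0, 0, 0, 0, 0, 0, 0, 0, 0, 0, 0, 0, 0, 0]}}

```text
time_s: 5.63
eef_pos: [500.7, -37.1, 113.1]
ee_rot: [0.702, -0.702, 0.088, -0.087]
force: [0.3, -0.7, 0.1]
grip_width: 1.0
```

Request:
{"op": "drive_tool", "data": {"gripper": [0.1, 0.2, 0.3, 0.4, 0.5, 0.55, 0.6, 0.64, 0.67, 0.7, 0.72, 0.74, 0.76, 0.78, 0.8, 0.82, 0.84, 0.86, 0.88, 0.9], "offset": [[0, 0, 0], [0, 0, 0], [0, 0, 0], [0, 0, 0], [0, 0, 0], [0, 0, 0], [0, 0, 0], [0, 0, 0], [0, 0, 0], [0, 0, 0], [0, 0, 0], [0, 0, 0], [0, 0, 0], [0, 0, 0], [0, 0, 0], [0, 0, 0], [0, 0, 0], [0, 0, 0], [0, 0, 0], [0, 0, 0]], "turn": [0, 0, 0, 0, 0, 0, 0, 0, 0, 0, 0, 0, 0, 0, 0, 0, 0, 0, 0, 0], "force": 30}}

```text
time_s: 7.3
eef_pos: [501.3, -37.2, 114.3]
ee_rot: [-0.702, 0.702, -0.087, 0.088]
force: [1.5, -0.2, 0.1]
grip_width: 0.18
```

Run:
```python
from h import *
s=ctrl.sense();print(s["time_s"],s["eef_pos"],s["force"],s["wrist_torque"],s["grip_width"])
im,d=ctrl.capture("wrist");cv2.imwrite("pics/w2.png",im[:,:,::-1])
for q in ["dish_lip","dish_hollow","ball_center"]:
    for r in ctrl.pinpoint("wrist",q)[:2]: print(q,round(r["score"],2),wt(s,r["centre"]).round(0))
im,d=ctrl.capture("scene");cv2.imwrite("pics/s2.png",cv2.resize(im[150:270,190:330,::-1],None,fx=5,fy=5))
```

```text
7.3 [501.26484375 -37.22747831 114.33315906] [ 1.46324151 -0.22346912  0.05343084] [-0.06784569 -0.195408   -0.02226893] 0.179718468804081
dish_lip 0.84 [601. -67.  55.]
```

View pics/w2.png

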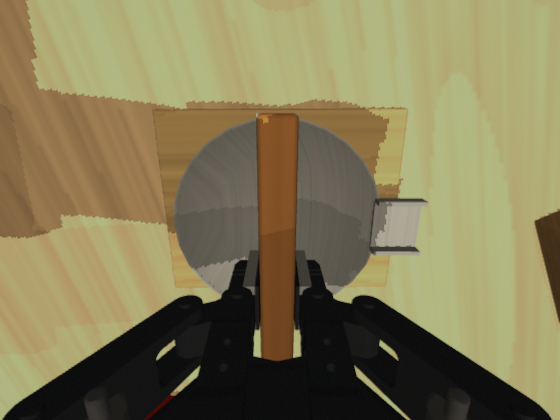

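View pics/s2.png

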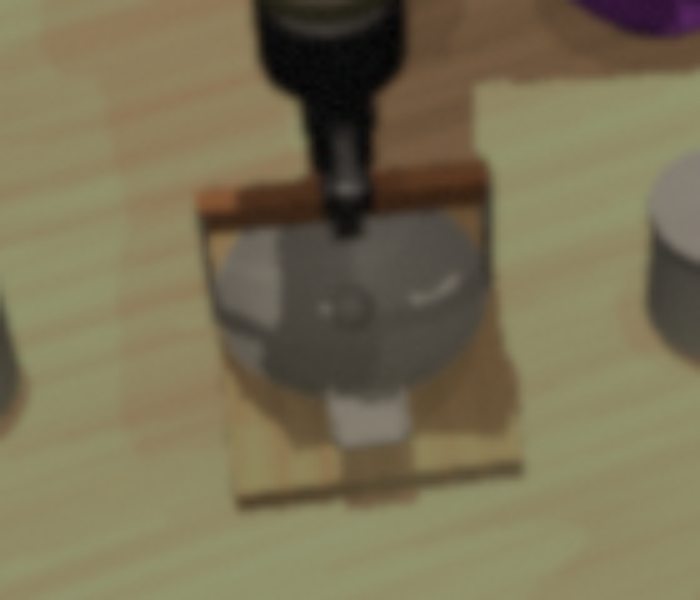

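The fingers straddle the bar in the wrist view (around 277,270). In the scene crop the ball sits in the middle at (348,303). Next I'll firm the grip and lift slowly.

Request:
{"op": "drive_tool", "data": {"gripper": [0.93, 0.96, 1, 1, 1, 1, 1, 1], "offset": [[0, 0, 0], [0, 0, 0], [0, 0, 0], [0, 0, 0], [0, 0, 0], [0, 0, 0], [0, 0, 0], [0, 0, 0]], "turn": [0, 0, 0, 0, 0, 0, 0, 0], "force": 80}}

```text
time_s: 8.22
eef_pos: [501.3, -37.2, 114.5]
ee_rot: [-0.702, 0.702, -0.087, 0.088]
force: [2.3, -1.2, 3.7]
grip_width: 0.175
```

Request:
{"op": "drive_tool", "data": {"gripper": [1, 1, 1, 1, 1, 1, 1, 1, 1, 1, 1, 1, 1, 1, 1, 1, 1, 1, 1, 1], "offset": [[0, -0.0005, 0], [0, -0.001, 0], [0, -0.001, 0], [0, -0.0015, 0], [0, -0.002, 0], [0, -0.002, 0], [0, -0.002, 0], [0, -0.002, 0], [0, -0.002, 0], [0, -0.002, 0], [0, -0.002, 0], [0, -0.002, 0], [0, -0.002, 0], [0, -0.002, 0], [0, -0.002, 0], [0, -0.002, 0], [0, -0.0015, 0], [0, -0.001, 0], [0, -0.0005, 0], [0, 0, 0]], "turn": [0, 0, 0, 0, 0, 0, 0, 0, 0, 0, 0, 0, 0, 0, 0, 0, 0, 0, 0, 0]}}

```text
time_s: 9.88
eef_pos: [501.2, -37.2, 145.4]
ee_rot: [0.702, -0.702, 0.087, -0.087]
force: [0.2, -0.1, -3.6]
grip_width: 0.17
```

```bash
cat > look.py <<'E'
import sys
from h import *
n=sys.argv[1]
s=ctrl.sense();print(s["time_s"],s["eef_pos"],s["force"],s["wrist_torque"],s["grip_width"])
x=Rt(s)[:,0];print("yaw",np.degrees(np.arctan2(x[1],x[0])))
L=[]
for c in ["scene","side"]:
    im,d=ctrl.capture(c)
    V=np.array(ctrl.camera_params(c)["view"]);pc=V@np.append(s["eef_pos"]-[0,0,40],1);p=ctrl.camera_params(c);f=210/np.tan(np.radians(p["fovy"])/2)
    u=int(p["cx"]+f*pc[0]/pc[2]);v=int(p["cy"]+f*pc[1]/pc[2])
    u0=max(0,min(560-130,u-65));v0=max(0,min(420-120,v-60))
    L.append(cv2.resize(im[v0:v0+120,u0:u0+130,::-1],None,fx=3,fy=3,interpolation=cv2.INTER_CUBIC))
    for q in ["dish_hollow","ball_center","dish_lip"]:
        for r in ctrl.pinpoint(c,q)[:2]: print(c,q,round(r["score"],2),w(c,r["centre"]).round(0))
cv2.imwrite(f"pics/{n}.png",np.hstack(L))
E
python3 look.py l1
```

```text
9.8833 [501.16842263 -37.1746642  145.36824871] [ 0.19797112 -0.09716061 -3.56589703] [ 0.02743863 -0.0536555  -0.04888264] 0.17039868550744036
yaw -14.200786998647537
scene dish_hollow 0.71 [500. -39.  66.]
scene dish_hollow 0.7 [302. 250.  16.]
scene ball_center 0.57 [504. -34.  68.]
scene dish_lip 0.82 [244. 332.  35.]
scene dish_lip 0.69 [602. -67.  85.]
side dish_hollow 0.74 [498. -32.  65.]
side dish_hollow 0.74 [304. 249.  19.]
side ball_center 0.5 [499. -38.  68.]
side dish_lip 0.83 [241. 333.  35.]
side dish_lip 0.71 [602. -60.  84.]
```

View pics/l1.png

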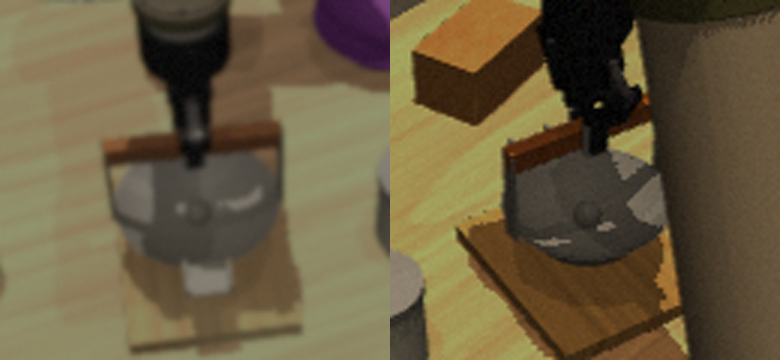

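The dish is lifted (3.6 N), level, and the ball is central at (197,210) and (587,212). I'll raise it another 72 mm, then turn.

Request:
{"op": "drive_tool", "data": {"gripper": [1, 1, 1, 1, 1, 1, 1, 1, 1, 1, 1, 1, 1, 1, 1, 1, 1, 1, 1, 1], "offset": [[0, -0.001, 0], [0, -0.002, 0], [0, -0.003, 0], [0, -0.004, 0], [0, -0.005, 0], [0, -0.005, 0], [0, -0.005, 0], [0, -0.005, 0], [0, -0.005, 0], [0, -0.005, 0], [0, -0.005, 0], [0, -0.005, 0], [0, -0.005, 0], [0, -0.005, 0], [0, -0.004, 0], [0, -0.003, 0], [0, -0.003, 0], [0, -0.001, 0], [0, -0.001, 0], [0, 0, 0]], "turn": [0, 0, 0, 0, 0, 0, 0, 0, 0, 0, 0, 0, 0, 0, 0, 0, 0, 0, 0, 0]}}

```text
time_s: 11.95
eef_pos: [501.2, -37.2, 217.3]
ee_rot: [0.702, -0.702, 0.087, -0.087]
force: [0.3, 0.3, -4.1]
grip_width: 0.174
```

Request:
{"op": "drive_tool", "data": {"gripper": [1, 1, 1, 1, 1, 1, 1, 1, 1, 1, 1, 1, 1, 1, 1, 1, 1, 1, 1, 1], "offset": [[0, 0, 0], [0, 0, 0], [0, 0, 0], [0, 0, 0], [0, 0, 0], [0, 0, 0], [0, 0, 0], [0, 0, 0], [0, 0, 0], [0, 0, 0], [0, 0, 0], [0, 0, 0], [0, 0, 0], [0, 0, 0], [0, 0, 0], [0, 0, 0], [0, 0, 0], [0, 0, 0], [0, 0, 0], [0, 0, 0]], "turn": [0.4, 0.8, 1.2, 1.6, 2, 2.2, 2.2, 2.2, 2.2, 2.2, 2.2, 2.2, 2.2, 2.2, 2.2, 2.2, 2.2, 2.2, 2.2, 2.2]}}

```text
time_s: 13.62
eef_pos: [501.1, -37.1, 217.2]
ee_rot: [-0.632, 0.632, -0.318, 0.318]
force: [-0.2, 0.4, -3.3]
grip_width: 0.178
```

Request:
{"op": "drive_tool", "data": {"gripper": [1, 1, 1, 1, 1, 1, 1, 1, 1, 1, 1, 1, 1, 1, 1, 1, 1, 1, 1, 1], "offset": [[0, 0, 0], [0, 0, 0], [0, 0, 0], [0, 0, 0], [0, 0, 0], [0, 0, 0], [0, 0, 0], [0, 0, 0], [0, 0, 0], [0, 0, 0], [0, 0, 0], [0, 0, 0], [0, 0, 0], [0, 0, 0], [0, 0, 0], [0, 0, 0], [0, 0, 0], [0, 0, 0], [0, 0, 0], [0, 0, 0]], "turn": [2.2, 2.2, 2.2, 2.2, 2.2, 2.2, 2.2, 2.2, 2.2, 2.2, 2.2, 2.2, 2.2, 2.2, 2.2, 2.2, 2, 1.6, 1.2, 0.8]}}

```text
time_s: 15.28
eef_pos: [501.1, -37.2, 217.2]
ee_rot: [0.482, -0.482, 0.518, -0.518]
force: [-0.8, -0.7, -4.9]
grip_width: 0.176
```

Request:
{"op": "drive_tool", "data": {"gripper": [1, 1, 1, 1], "offset": [[0, 0, 0], [0, 0, 0], [0, 0, 0], [0, 0, 0]], "turn": [0.8, 0.6, 0, 0]}}

```text
time_s: 15.62
eef_pos: [501.1, -37.2, 217.3]
ee_rot: [0.476, -0.476, 0.523, -0.523]
force: [-0.4, 0.6, -4.5]
grip_width: 0.171
```

```bash
python3 look.py l2
```

```text
15.6167 [501.14910968 -37.18126599 217.27404271] [-0.42233072  0.59334764 -4.49231203] [ 0.00914322 -0.02001705  0.02274228] 0.17123650219469394
yaw -95.3938879934464
scene dish_hollow 0.87 [505. -39. 140.]
scene dish_hollow 0.76 [304. 251.  16.]
scene ball_center 0.44 [503. -38. 137.]
scene ball_center 0.18 [558. 167.  -2.]
scene dish_lip 0.71 [ 490. -140.  158.]
scene dish_lip 0.67 [244. 332.  34.]
side dish_hollow 0.87 [501. -29. 138.]
side dish_hollow 0.6 [305. 247.  15.]
side ball_center 0.48 [496. -38. 137.]
side dish_lip 0.85 [236. 332.  36.]
side dish_lip 0.63 [ 492. -140.  157.]
```

View pics/l2.png

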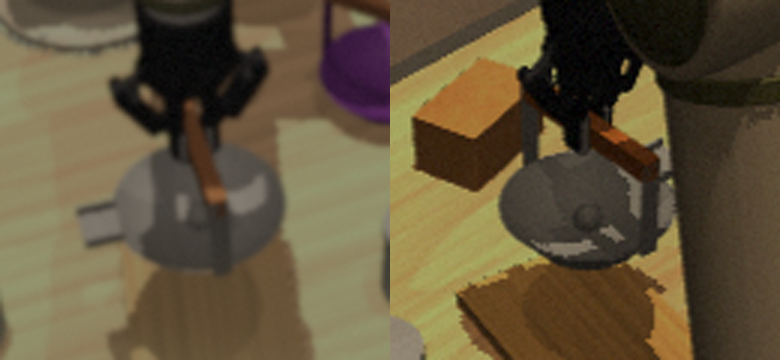

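Request:
{"op": "drive_tool", "data": {"gripper": [1, 1, 1, 1, 1, 1, 1, 1, 1, 1, 1, 1, 1, 1, 1, 1, 1, 1, 1, 1], "offset": [[0, 0, 0], [0, 0, 0], [0, 0, 0], [0, 0, 0], [0, 0, 0], [0, 0, 0], [0, 0, 0], [0, 0, 0], [0, 0, 0], [0.0005, 0, 0], [0.001, 0, 0], [0.0015, 0, 0], [0.002, 0, 0], [0.0025, 0, 0], [0.003, 0, 0], [0.0035, 0, 0], [0.004, 0, 0], [0.0043, 0, 0], [0.0044, 0, -0.0002], [0.0044, 0, -0.0002]], "turn": [0.4, 0.9, 1.4, 1.8, 1.8, 1.4, 0.9, 0.5, 0, 0, 0, 0, 0, 0, 0, 0, 0, 0, 0, 0]}}

```text
time_s: 17.68
eef_pos: [492.9, -67.7, 217.3]
ee_rot: [-0.433, 0.433, -0.559, 0.559]
force: [0.6, -0.3, -4.6]
grip_width: 0.173
```

Request:
{"op": "drive_tool", "data": {"gripper": [1, 1, 1, 1, 1, 1, 1, 1, 1, 1, 1, 1, 1, 1, 1, 1, 1, 1, 1, 1], "offset": [[0.0044, 0, -0.0002], [0.0044, 0, -0.0002], [0.0044, 0, -0.0002], [0.0044, 0, -0.0002], [0.0044, 0, -0.0002], [0.0044, 0, -0.0002], [0.0044, 0, -0.0002], [0.0044, 0, -0.0002], [0.0044, 0, -0.0002], [0.0044, 0, -0.0002], [0.0044, 0, -0.0002], [0.0044, 0, -0.0002], [0.0044, 0, -0.0002], [0.0044, 0, -0.0002], [0.0044, 0, -0.0002], [0.0044, 0, -0.0002], [0.0044, 0, -0.0002], [0.0043, 0, 0], [0.004, 0, 0], [0.0035, 0, 0]], "turn": [0, 0, 0, 0, 0, 0, 0, 0, 0, 0, 0, 0, 0, 0, 0, 0, 0, 0, 0, 0]}}

```text
time_s: 19.35
eef_pos: [467.9, -150.6, 217.3]
ee_rot: [0.433, -0.433, 0.559, -0.559]
force: [0.2, -1.3, -4.7]
grip_width: 0.175
```

Request:
{"op": "drive_tool", "data": {"gripper": [1, 1, 1, 1, 1, 1, 1, 1, 1, 1, 1, 1, 1, 1], "offset": [[0.003, 0, 0], [0.0025, 0, 0], [0.002, 0, 0], [0.0015, 0, 0], [0.001, 0, 0], [0.0005, 0, 0], [0, 0, 0], [0, 0, 0], [0, 0, 0], [0, 0, 0], [0, 0, 0], [0, 0, 0], [0, 0, 0], [0, 0, 0]], "turn": [0, 0, 0, 0, 0, 0, 0, 0, 0, 0, 0, 0, 0, 0]}}

```text
time_s: 20.52
eef_pos: [465.4, -160.3, 217.3]
ee_rot: [0.433, -0.433, 0.559, -0.559]
force: [-0.2, 0.0, -4.2]
grip_width: 0.172
```

```bash
python3 look.py l3
python3 - <<'E'
from h import *
s=ctrl.sense()
im,d=ctrl.capture("wrist");cv2.imwrite("pics/w3.png",im[:,:,::-1])
for q in ["dish_lip","tin_rim"]:
    for r in ctrl.pinpoint("wrist",q)[:2]: print(q,round(r["score"],2),wt(s,r["centre"]).round(0))
ctrl.capture("scene")
for r in ctrl.pinpoint("scene","tin_rim")[:2]: print(r["score"],w("scene",r["centre"]).round(0))
E
```

```text
20.5167 [ 465.38252299 -160.32711445  217.28072863] [-0.24371483  0.02242946 -4.24227848] [0.07861836 0.04704772 0.01961252] 0.17188144641178107
yaw -104.49943498202224
scene dish_hollow 0.84 [303. 250.  15.]
scene dish_hollow 0.67 [ 468. -161.  135.]
scene ball_center 0.59 [ 468. -162.  140.]
scene dish_lip 0.9 [241. 333.  33.]
scene dish_lip 0.76 [ 439. -264.  159.]
side dish_hollow 0.77 [305. 250.  17.]
side dish_hollow 0.31 [ 465. -160.  120.]
side dish_lip 0.61 [236. 335.  38.]
dish_lip 0.76 [ 437. -267.  156.]
tin_rim 0.61 [ 309. -267.   89.]
tin_rim 0.6 [ 438. -259.   92.]
0.66 [ 306. -275.   91.]
0.56 [ 434. -262.   86.]
```

View pics/l3.png

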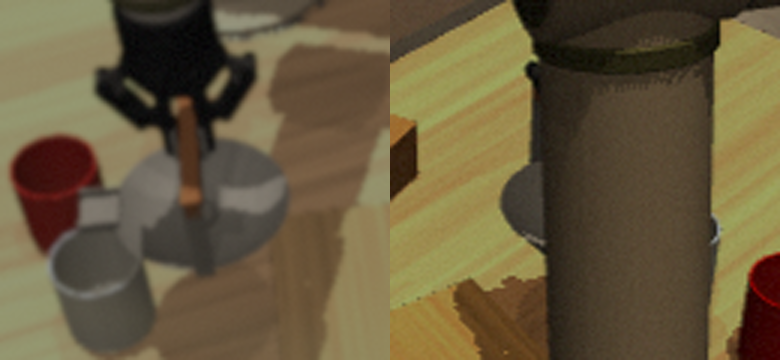

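View pics/w3.png

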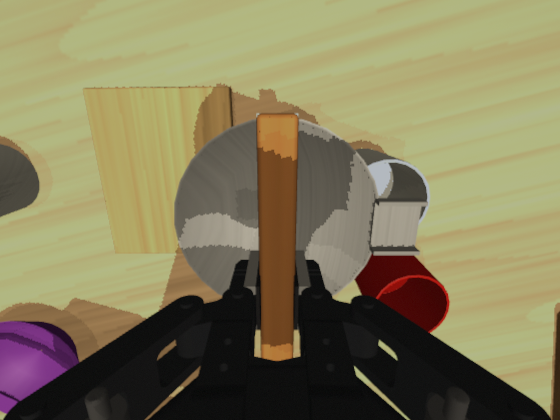

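The measurements agree: lip tip at about (438,-264,157), tin mouth centre at about (438,-262,90). The scene crop puts the lip at (98,207) over the tin, with the ball in the middle at about (208,208). I'll hold for a second to let the ball settle, then check again and hand in.

Request:
{"op": "drive_tool", "data": {"gripper": [1, 1, 1, 1, 1, 1, 1, 1, 1, 1, 1, 1, 1, 1, 1, 1], "offset": [[0, 0.0005, 0], [0, 0.001, 0], [0, 0.0015, 0], [0, 0.0015, 0], [0, 0.0015, 0], [0, 0.0015, 0], [0, 0.0015, 0], [0, 0.001, 0], [0, 0, 0], [0, 0, 0], [0, 0, 0], [0, 0, 0], [0, 0, 0], [0, 0, 0], [0, 0, 0], [0, 0, 0]], "turn": [0, 0, 0, 0, 0, 0, 0, 0, 0, 0, 0, 0, 0, 0, 0, 0]}}

```text
time_s: 22.5
eef_pos: [465.4, -160.4, 207.3]
ee_rot: [-0.433, 0.433, -0.559, 0.559]
force: [0.0, 0.3, -4.2]
grip_width: 0.173
```

```bash
python3 look.py l4; python3 -c "
from h import *
ctrl.finish_job()"
```

```text
22.5 [ 465.39029043 -160.35343269  207.31750789] [ 0.01972323  0.29919764 -4.2073381 ] [ 0.07123665 -0.01279248 -0.02369108] 0.17309627136393466
yaw -104.50136685517987
scene dish_hollow 0.94 [ 469. -160.  126.]
scene dish_hollow 0.56 [304. 252.  16.]
scene ball_center 0.54 [504. -39.  -2.]
scene ball_center 0.43 [ 467. -160.  125.]
scene dish_lip 0.74 [241. 335.  34.]
scene dish_lip 0.7 [ 439. -264.  148.]
side dish_hollow 0.82 [307. 249.  16.]
side dish_lip 0.96 [236. 335.  37.]
the job is handed in; nothing more can be done
```

I gripped the dish by its bar and lifted it off the board. I turned it 90° (±1°) and moved its lip over the open grey tin. I handed the job in at about 23 s, with the dish held still at 80 N grip. No verdict is reported.

**Last checks:**
- **Lip:** the tip was at about (439, -264, 148) mm, and the tin mouth centre at about (438, -262, 90) mm. That puts it roughly 2 mm off the tin's axis and 55–60 mm above the rim.
- **Ball:** it was within about 3 mm of the middle of the dish, from the scene camera only. The robot arm hid the ball from the side camera at the end.
- **Level and contact:** the tool pointed straight down, and the wrist carried 4.2 N of load, close to the dish and ball's weight of about 3.6 N. I did not measure the dish's tilt separately.

**Readings that disagreed:**
- **Ball:** the network's top-scored hit in the last picture, at (504, -39, -2) mm, was false. It lies at bench height, at the board.
- **Tin:** estimates of the tin's position varied by about 5 mm, well within the 36 mm allowed.
- **Other objects:** I did not measure the closed tin, carton and screwdriver again at the end, but nothing was moved near them.

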